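# Load the nut grinder and hold its drive engaged

### The arm

A 6-joint arm with a two-finger parallel gripper is mounted at the origin on a cart in front of the work surface, level with it; the furniture and walls round the work are solid. World frame = base frame: x ahead of the robot, y to its left, z up, the work surface at z = 0. Lengths are in m, angles in rad, forces in N, time in s.
With the tool pointing down it reaches from about 0.35 to 0.85 m from the base axis. Payload 8.1 kg.
Tool frame: the origin (TCP) lies midway between the tips of the shut fingers; the grasp point (between the pads) lies 19 mm behind it; z points along the fingers, y is the line along which they close (so a half turn about z gives the same grasp; the last joint's range is limited). The gripper opens to 85 mm and grips with 20 to 120 N. Pads are 22 mm wide; open, the fingers measure 114 mm over their backs; the gripper's body (76 mm by 85 mm) begins 54 mm behind the grasp point. The pads swing forward as they close: fully open they stand 13 mm farther back than shut.
Start: joints at [-1.188, 0.13, 1.488, -0, 1.523, -0.085], TCP at [0.271, -0.536, 0.231] pointing down, gripper open.
Joint ranges: [-2.96, 2.96], [-0.89, 2.26], [0.02, 2.5], [-1.34, 4.48], [0, 2.73], [-2.66, 2.66]. Speed limits (rad/s): [2.39, 2.39, 2.79, 3.14, 3.14, 3.14].

### API

Orientations are given as a unit quaternion [w, x, y, z].
In Python, from station import robot gives the robot as it stands.
- The arm moves only by the shell command python3 -m creep 'ROWS' [FORCE]. ROWS is text: rows parted by semicolons, each of 7 numbers parted by spaces: the turn, a rotation vector about the tool's x, y, z in units of 10 degrees (1.0 is 10 degrees), then the shift along the tool's x, y, z in cm, then the closure, from -1 (fully open) to 1 (shut). In form: rx ry rz tx ty tz gripper; .... A call has 1 to 10 rows; each row shifts and turns the commanded pose from where the row before left it, along the tool's axes as they then stand; what a row does not reach is not made up. A row lasts 1/8 s, in which the tool goes at most 62.5 mm and 10.7 degrees, less where a joint would pass 70% of its speed; a pose out of reach is approached as far as the arm can. A call with a gripper value outside its range is refused whole. The fingers move at their own pace and stop on an object; FORCE is the grip in N (left out, the last holds). Time passes only in rows, so rows that do not move let the fingers close. It gives the time, the measured TCP pose, the force, the opening and the grip force at its end, in the units of the state.
- robot.state(): the state, without advancing time (a new reading comes with each control period).
- robot.read_camera(name): name is "scene" or "top" or "wrist"; returns a dict with "image" (480x640x3 uint8, red, green, blue), "intrinsics" (3x3 intrinsics, pixels), "rvec" (rotation vector, rad) and "tvec" (3), from world to camera coordinates, as OpenCV has them; the wrist camera has in their place "T_tool_cam" (4x4, takes a point from camera to tool coordinates, whose origin is the TCP and whose axes are the flange's). Camera axes: x right, y down, z forward; pixel columns grow to the right and rows downward; lengths in m; the calibration is good to about 2 mm. The wrist camera is an equidistant fisheye: a pixel r from the principal point sees the ray r / f radians off the axis. A picture is of the moment at which its call begins: read the wrist's pose just before it. There is no depth.
- robot.job_done(): hands the job in; it is judged then, once.
The state is a dict: "t": time; "joint_positions": joint angles; "joint_vel": joint speeds; "joint_efforts": joint torques, N m; "tool_pos": TCP position; "orientation": TCP orientation; "wrist_force": force on the tool from outside, world axes, zero at the start; "wrist_torque": the same for the moment, N m; "grip_width": finger opening in m; "grip_force": force on a finger pad.
Only numpy, scipy, OpenCV 4.12 (cv2) and the standard library are available. Lean on these libraries where they do the work, as an engineer would, in place of code of your own. Each camera call takes 0.05 s, during which the arm holds its last target. There are 200 camera calls.

### The job

Load and engage the nut grinder: tip the mug over by its handle so that all four walnuts fall into the steel hopper, and stand the mug upright again. Then push the black post of the sprung red tensioner arm all the way back, past its click, until the roller presses against the drive wheel, and finish while still holding it pressed there with the fingers, because it springs off the wheel when let go. Leave the other kitchen things where they are.

Things in the scene. Friction and masses are not known exactly. Their poses are not given: they have to be found in the camera images.
- grinder: Bench nut grinder, fixed to the table (it does not move when pushed): wooden base board 230 x 370 x 12 mm carrying all the parts below. Origin on the table; its x axis points from the robot's side to the back, y to the left, z up. In this frame the board reaches x -115..115 and y -225..145 mm. Highest fixed parts: green drive housing and mug posts, 127 to 139 mm above the table
- mug_pivot (a point): Middle of the tipping axis of the mug, 127 mm above the table; axes as the grinder's, the tipping axis is along y
- mug: Dark enamelled mug, 84 mm across, 80 mm high, hung in a wire ring between two grey posts (outer faces 61 mm either side of the pivot, up to 12 mm above it); it only tips. Origin under it, 12 mm off its axis toward the handle. When upright the rim is 34 mm above the pivot and the handle points to the robot's side
- mug_tilt (a joint): Tilt of the mug about mug_pivot's y axis, rad: 0 = upright (a stop); grows as the mouth goes over to the back (+x of the grinder) toward the hopper; stop at 2.05. Hinge friction of 0.09 N m keeps the mug where it is left. The walnuts roll out well past 1.6; go to about 1.95
- mug_handle (a point): Middle of the outer bar of the mug's handle, to be pinched; moves with the mug. 65.5 mm from the tipping axis on the robot's side, level with it when upright. The bar is 12 mm thick along the tipping axis, with about 12 mm of air to the mug. Pinched by fingers that point down and close along that axis, it pivots between the pads while carried up and to the back in an arc of 65.5 mm radius
- walnut0: Walnut, brown ball 27 mm across with a dark seam, 10 to 17 g; origin at its centre. Starts on the floor of the mug
- walnut1: Walnut, brown ball 27 mm across with a dark seam, 10 to 17 g; origin at its centre. Starts on the floor of the mug
- walnut2: Walnut, brown ball 27 mm across with a dark seam, 10 to 17 g; origin at its centre. Starts on the floor of the mug
- walnut3: Walnut, brown ball 27 mm across with a dark seam, 10 to 17 g; origin at its centre. Starts on the floor of the mug
- hopper (a point): Centre of the inner floor of the open steel hopper tray, 16 mm above the table; axes as the grinder's. Inside it is 137 mm (x) by 122 mm (y) and 52 mm deep; it lies under and behind the mug, so that the tipped mug empties into it
- tension_pivot (a point): Point on the upright hinge axis of the tensioner arm, 95 mm above the table (the height at which to take the post); axes as the grinder's. At arm angle q the post lies at x = 130 sin(q-0.325), y = -130 cos(q-0.325) mm from this point in these axes; the arm turns counter-clockwise from above
- push_post: Black upright post, 18 mm thick, on the end of the tensioner arm; origin at its foot, 50 mm above the table, top 116 mm above it; may be pushed from the robot's side or gripped from above. It rests to the right of the arm's hinge and 41 mm nearer the robot, and travels in an arc to the back by 83 mm
- tension_arm (a joint): Angle of the sprung red tensioner arm, rad: 0 at rest, grows as its post is pushed to the back. Tooth of the click: from about 0.2, pawl dropped behind it by 0.46. At 0.65 (stop) the arm's rubber roller presses on the aluminium drive wheel. At the post the spring takes 5.5 N at rest, 9.5 N at the end, 2 N more over the tooth. If let go it springs back to about 0.42, where the pawl catches it, short of the wheel
- pawl (a joint): Lift of the sprung pawl plunger (20 mm brass knob, on a bracket over the steel plate of the arm's hub), m: 0 = down; it is lifted about 3 mm by the tooth and drops back to 0 with the click
- lemon: Yellow lemon 71 x 53 x 51 mm, bystander; origin under its middle
- spice_jar: Spice jar with red lid, 45 mm across, 106 mm high, bystander; origin under its middle
- kitchen_timer: White and red kitchen timer, 70 mm across, 60 mm high, bystander; origin under its middle
- heart_cutter: Heart-shaped metal pastry cutter 50 x 55 x 24 mm, bystander; origin under its middle

How it is judged:
By the outcome, as a careful person would: the job done as asked, in the order asked, and still so for the second after the job is handed in, while the arm keeps its last pose, push and grip.
It also fails if it takes over 54 s, if anything falls off the work surface, if the arm or the gripper's body presses on something with over 40 N, if the wrist force passes 120 N, or if a joint passes its speed limit or range.

## Working session

There is one attempt and no reset: what is moved stays moved. The work goes in short steps, Python scripts to look and compute and a shell command to move; the robot and the scene stay as the last step left them, time stands still between calls to the robot, and variables do not carry over. Pictures are saved under pics/ and viewed, at most 10 in all, crops included, and the job is handed in when it is done.

```bash
mkdir -p pics; ls
python3 - <<'E'
from station import robot
import cv2
for n in("scene","top"):
    c=robot.read_camera(n); cv2.imwrite(f"pics/{n}0.png",c["image"][:,:,::-1]); print(n,c["intrinsics"],c["rvec"],c["tvec"])
s=robot.state();print(s)
E
```

```text
pics
scene [[574.65451288   0.         320.12457452]
 [  0.         574.65451288 240.17544973]
 [  0.           0.           1.        ]] [ 1.27534417 -2.1295502   1.04707919] [0.27536818 0.37220016 1.26294155]
top [[564.01519881   0.         322.8917351 ]
 [  0.         564.01519881 238.05486129]
 [  0.           0.           1.        ]] [ 2.13391957 -2.14864525  0.16705163] [0.0268304  0.56860864 1.7727887 ]
{'t': 0.1, 'joint_positions': array([-1.18837477e+00,  1.31085399e-01,  1.48914949e+00,  2.30511522e-05,
        1.52301100e+00, -8.54084766e-02]), 'joint_vel': array([ 5.22848657e-05, -1.33738066e-03, -3.47550456e-03, -7.16793384e-04,
        7.00183612e-04, -9.33592071e-04]), 'joint_efforts': array([ 1.27614345e-03, -5.70952713e+01, -5.01943803e+01, -1.38026344e-04,
        8.05507618e-03, -2.56146319e-05]), 'tool_pos': array([ 0.27041077, -0.53506408,  0.23036095]), 'orientation': array([-8.19223086e-04,  9.72766197e-01,  2.31787062e-01, -1.10922236e-04]), 'wrist_force': array([-0.03506168,  0.03409492, -1.16726005]), 'wrist_torque': array([0.02193419, 0.01660655, 0.02594419]), 'grip_force': 0.0, 'grip_width': 0.08562438998172281}
```

View pics/top0.png

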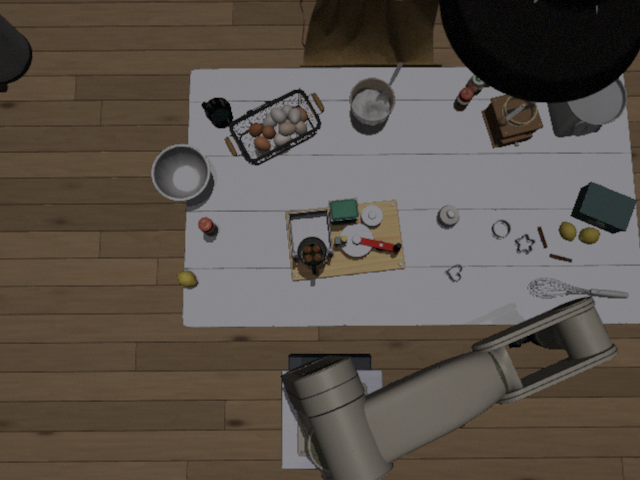

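View pics/scene0.png

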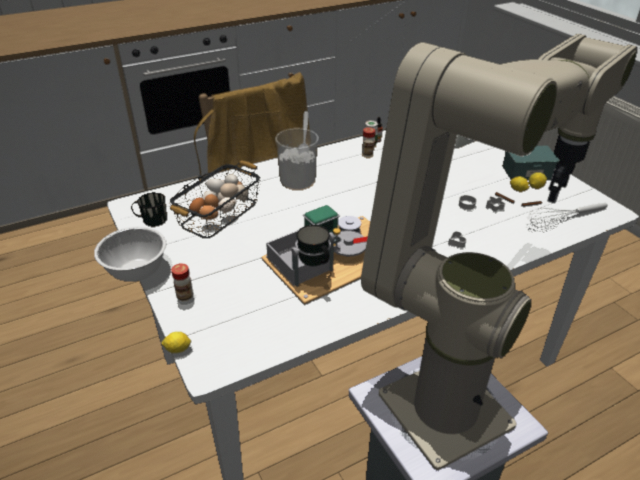

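The top view shows the board with corners at about (286,210), (400,201), (405,269) and (292,279). The mug is at (312,252) with its handle at about (314,268), and the post is at (397,247). Next I'll enlarge that area.

```bash
cat > h.py <<'E'
import numpy as np, cv2
from station import robot
def ray(c,uv,z):
    K=c["intrinsics"];R=cv2.Rodrigues(np.array(c["rvec"]))[0];t=np.array(c["tvec"]).ravel()
    o=-R.T@t; d=R.T@np.linalg.inv(K)@np.array([uv[0],uv[1],1.])
    return o+d*(z-o[2])/d[2]
E
python3 - <<'E'
from h import *
c=robot.read_camera("top");im=c["image"]
cr=cv2.resize(im[190:290,275:415],None,fx=5.7,fy=5.7,interpolation=cv2.INTER_CUBIC)
cr=cv2.convertScaleAbs(cr,alpha=1.5)
cv2.imwrite("pics/crop.png",cr[:,:,::-1])
for n,uv,z in [("LB",(286,210),.012),("RB",(400,201),.012),("RF",(405,269),.012),("LF",(292,279),.012),("mug",(312,252),.161),("handle",(314,269),.127),("post",(397,247),.116)]:
    print(n,ray(c,uv,z).round(4))
E
```

```text
LB [0.6684 0.1441 0.012 ]
RB [ 0.6963 -0.2334  0.012 ]
RF [ 0.4701 -0.2434  0.012 ]
LF [0.4401 0.124  0.012 ]
mug [0.5084 0.0561 0.161 ]
handle [0.4606 0.0508 0.127 ]
post [ 0.5281 -0.2054  0.116 ]
```

View pics/crop.png

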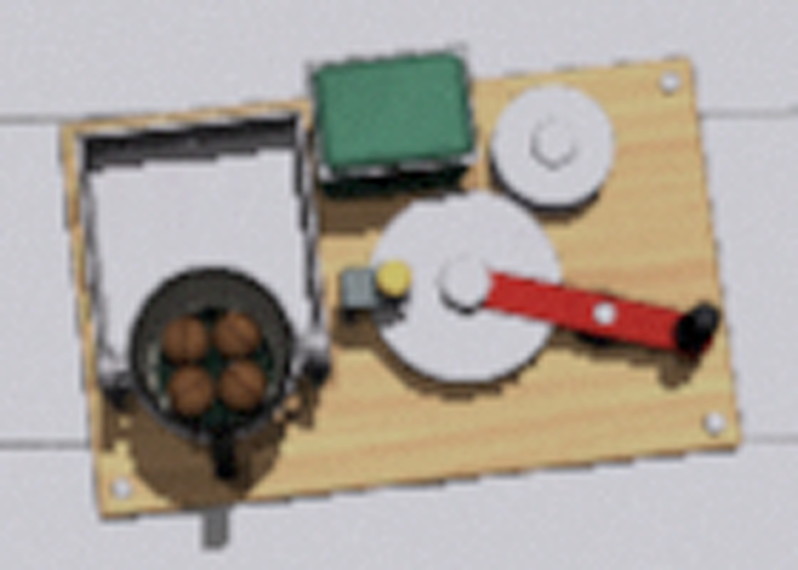

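Crop corners (back-left, back-right, front-right, front-left): (63,125), (690,60), (738,445), (101,517). The handle bar is at about (226,465), the post top at (702,317) and the arm hub at (466,280). All four walnuts are in the mug.

Run:
```python
from h import *
c=robot.read_camera("top")
f=lambda u,v,z: ray(c,(275+(u+.5)/5.7-.5,190+(v+.5)/5.7-.5),z)[:2]
P=np.array([f(63,125,.012),f(690,60,.012),f(738,445,.012),f(101,517,.012)])
L=np.array([[.115,.145],[.115,-.225],[-.115,-.225],[-.115,.145]])
M,_=cv2.estimateAffinePartial2D(L,P);yaw=np.arctan2(M[1,0],M[0,0]);R=np.array([[np.cos(yaw),-np.sin(yaw)],[np.sin(yaw),np.cos(yaw)]])
o=(P-L@R.T).mean(0);print("o",o,"yaw",yaw,np.hypot(M[0,0],M[1,0]));print((P-L@R.T-o).round(4))
for n,u,v,z in [("mug",212,352,.161),("handle",226,465,.127),("post",702,317,.116),("hub",466,280,.11),("postL",118,392,.139),("postR",315,368,.139)]:
    p=f(u,v,z);print(n,p.round(4),"grinder",(R.T@(p-o)).round(4))
```

```text
o [ 0.56428183 -0.00802183] yaw 0.10058194513525429 0.9883993642734248
[[-0.0008 -0.0025]
 [-0.0019  0.0013]
 [ 0.0021  0.003 ]
 [ 0.0006 -0.0017]]
mug [0.5104 0.0567] grinder [-0.0471  0.0698]
handle [0.454  0.0501] grinder [-0.1039  0.0689]
post [ 0.5337 -0.2078] grinder [-0.0505 -0.1957]
hub [ 0.5557 -0.0807] grinder [-0.0158 -0.0715]
postL [0.4922 0.1072] grinder [-0.0601  0.1219]
postR [0.5043 0.0023] grinder [-0.0586  0.0163]
```

```bash
python3 -m creep '0 0 0.7 0 0 -1.2 -1;0 0 0.7 0 0 -1.2 -1;0 0 0.7 0 0 -1.2 -1;0 0 0 1.6 -4 0 -1;0 0 0 1.6 -4 0 -1;0 0 0 1.6 -4 0 -1;0 0 0 1.6 -4 0 -1;0 0 0 1.6 -4 0 -1;0 0 0 1.6 -4 0 -1;0 0 0 1.6 -4 0 -1'; python3 -m creep '0 0 0 1.6 -4 0 -1;0 0 0 1.6 -4 0 -1;0 0 0 1.6 -4 0 -1;0 0 0 1.6 -4 0 -1;0 0 0 1.6 -4 0 -1;0 0 0 1.6 -4 0 -1;0 0 0 1.6 -4 0 -1;0 0 0 0 0 0 -1;0 0 0 0 0 0 -1'
cat >> h.py <<'E'
from scipy.spatial.transform import Rotation as Ro
def wrist():
    s=robot.state();c=robot.read_camera("wrist")
    return s,c
def tw(s):
    q=s["orientation"];T=np.eye(4);T[:3,:3]=Ro.from_quat(q[[1,2,3,0]]).as_matrix();T[:3,3]=s["tool_pos"];return T
def wray(s,c,uv,z):
    K=c["intrinsics"];T=tw(s)@c["T_tool_cam"];x=(uv[0]-K[0,2])/K[0,0];y=(uv[1]-K[1,2])/K[1,1];r=np.hypot(x,y)
    d=T[:3,:3]@np.array([np.sin(r)*x/r,np.sin(r)*y/r,np.cos(r)]);o=T[:3,3];return o+d*(z-o[2])/d[2]
E
python3 - <<'E'
from h import *
s,c=wrist();print(s["t"],tw(s).round(4));print(c["intrinsics"],c["T_tool_cam"])
cv2.imwrite("pics/w1.png",c["image"][:,:,::-1]);np.savez("w1.npz",**s,**{"c_"+k:v for k,v in c.items()})
E
```

```text
t: 1.45
tool_pos: [0.3538, -0.2443, 0.2672]
orientation: [0.0, 0.999, 0.051, 0.0]
wrist_force: [0.1, -0.1, 0.5]
grip_width: 0.0855
grip_force: 0.0
t: 2.58
tool_pos: [0.4366, 0.0441, 0.2671]
orientation: [0.0, 0.999, 0.051, -0.0]
wrist_force: [-0.9, -0.4, -0.4]
grip_width: 0.0855
grip_force: 0.0
2.575 [[ 9.948e-01  1.019e-01 -5.000e-04  4.366e-01]
 [ 1.019e-01 -9.948e-01 -4.000e-04  4.410e-02]
 [-6.000e-04  4.000e-04 -1.000e+00  2.671e-01]
 [ 0.000e+00  0.000e+00  0.000e+00  1.000e+00]]
[[371.64829954   0.         318.42310976]
 [  0.         371.64829954 234.15125981]
 [  0.           0.           1.        ]] [[ 3.98919646e-04 -9.55637592e-01 -2.94544792e-01  7.64019453e-02]
 [ 9.99999872e-01  2.89301658e-04  4.15733223e-04  1.35627822e-04]
 [-3.12077999e-04 -2.94544920e-01  9.55637584e-01 -1.42175886e-01]
 [ 0.00000000e+00  0.00000000e+00  0.00000000e+00  1.00000000e+00]]
```

View pics/w1.png

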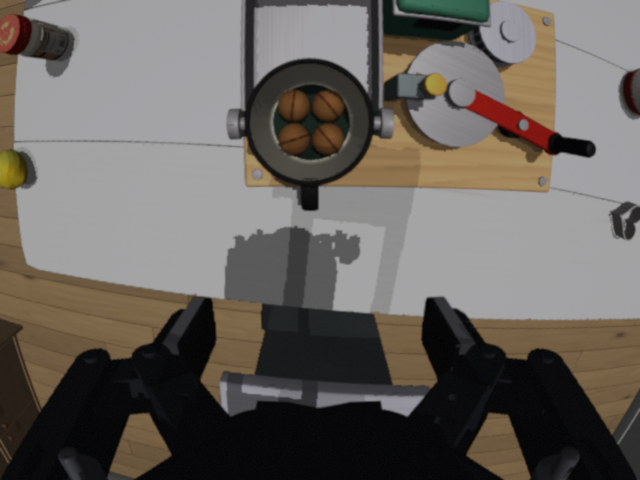

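In the wrist view the mug is centred at (310,122) with its handle top at (310,195). The pivot knobs are at (236,123) and (384,123), the tensioner post top is at (588,148) and the arm hub is at (461,94).

```bash
cat > a.py <<'E'
from h import *
d=np.load("w1.npz");s={k:d[k] for k in("orientation","tool_pos")};c={k[2:]:d[k] for k in d.files if k[:2]=="c_"}
yaw=.1005;R=np.array([[np.cos(yaw),-np.sin(yaw)],[np.sin(yaw),np.cos(yaw)]]);o=np.array([.5643,-.0080])
T=tw(s)
for n,uv,z in [("knobL",(236,123),.133),("knobR",(384,123),.133),("rimL",(246,123),.161),("rimR",(374,123),.161),("rimB",(310,60),.161),("rimF",(310,185),.161),("handle",(310,197),.14),("handleend",(310,209),.127),("post",(588,148),.116),("postfoot",(553,144),.06),("hub",(461,94),.11),("LF",(246,187),.012),("RF",(549,190),.012),("RB",(555,10),.012)]:
    p=wray(s,c,uv,z);print(n,p[:2].round(4),"gr",(R.T@(p[:2]-o)).round(4),"tool",(T[:3,:3].T@(p-T[:3,3])).round(4))
E
python3 a.py
```

```text
knobL [0.5077 0.1127] gr [-0.0443  0.1258] tool [ 0.0778 -0.0611  0.134 ]
knobR [0.5184 0.0034] gr [-0.0445  0.016 ] tool [0.0773 0.0487 0.1341]
rimL [0.5086 0.0997] gr [-0.0446  0.1127] tool [ 0.0773 -0.048   0.1061]
rimR [0.5169 0.015 ] gr [-0.0449  0.0276] tool [0.077  0.0371 0.1061]
rimB [0.5543 0.0614] gr [-0.003   0.0701] tool [ 0.1189 -0.0053  0.106 ]
rimF [0.4704 0.053 ] gr [-0.0873  0.0701] tool [ 0.0346 -0.0055  0.1061]
handle [0.4579 0.0522] gr [-0.0998  0.0706] tool [ 0.0221 -0.006   0.1271]
handleend [0.4457 0.0513] gr [-0.112   0.0709] tool [ 0.0099 -0.0063  0.1401]
post [ 0.5339 -0.2035] gr [-0.0499 -0.1915] tool [0.0717 0.2562 0.1512]
postfoot [ 0.5317 -0.1994] gr [-0.0516 -0.1871] tool [0.07   0.2518 0.2072]
hub [ 0.5536 -0.0629] gr [-0.0161 -0.0535] tool [0.1056 0.1183 0.1571]
LF [0.4363 0.1234] gr [-0.1141  0.1436] tool [ 0.008  -0.079   0.2551]
RF [ 0.4771 -0.2404] gr [-0.1101 -0.2225] tool [0.0115 0.287  0.2552]
RB [ 0.7054 -0.2194] gr [ 0.1192 -0.2244] tool [0.2407 0.2893 0.2551]
```

```bash
python3 -m creep '0 0 0 0.6 -0.3 0 -1;0 0 0 0.6 -0.3 0 -1;0 0 0 0 0 3 -1;0 0 0 0 0 3 -1;0 0 0 0 0 3 -1;0 0 0 0 0 3 -1;0 0 0 0 0 2.2 -1;0 0 0 0 0 1.3 -1;0 0 0 0 0 0 -1;0 0 0 0 0 0 -1' 40; python3 -m creep '0 0 0 0 0 0 1;0 0 0 0 0 0 1;0 0 0 0 0 0 1;0 0 0 0 0 0 1;0 0 0 0 0 0 1;0 0 0 0 0 0 1;0 0 0 0 0 0 1;0 0 0 0 0 0 1'
```

```text
t: 3.88
tool_pos: [0.4489, 0.0514, 0.1133]
orientation: [0.0, 0.999, 0.051, 0.001]
wrist_force: [-0.1, -0.6, 0.9]
grip_width: 0.0855
grip_force: 0.0
t: 4.88
tool_pos: [0.4482, 0.0517, 0.1125]
orientation: [-0.0, 0.999, 0.051, 0.0]
wrist_force: [-1.9, 4.7, 4.3]
grip_width: 0.0116
grip_force: 39.1
```

```bash
python3 -m creep '0 0 0 0.07 0 -0.98 1;0 0 0 0.22 0 -0.96 1;0 0 0 0.36 0 -0.91 1;0 0 0 0.49 0 -0.85 1;0 0 0 0.61 0 -0.77 1;0 0 0 0 0 0 1'
```

```text
t: 5.62
tool_pos: [0.465, 0.0535, 0.1556]
orientation: [-0.0, 0.999, 0.051, -0.001]
wrist_force: [2.5, 4.1, -8.5]
grip_width: 0.0106
grip_force: 39.3
```

```bash
python3 -m creep '0 0 0 0.72 0 -0.67 1;0 0 0 0.81 0 -0.55 1;0 0 0 0.89 0 -0.42 1;0 0 0 0.94 0 -0.29 1;0 0 0 0.97 0 -0.14 1;0 0 0 0.98 0 0 1;0 0 0 0.97 0 0.15 1;0 0 0 0.94 0 0.29 1;0 0 0 0 0 0 1;0 0 0 0 0 0 1';python3 -m creep '0 0 0 0 0 0 1;0 0 0 0 0 0 1;0 0 0 0 0 0 1;0 0 0 0 0 0 1'
python3 - <<'E'
from h import *
s,c=wrist();a=cv2.resize(c["image"],(400,300));b=robot.read_camera("top")["image"][185:290,270:410]
s2=robot.read_camera("scene")["image"][200:305,250:390]
cv2.imwrite("pics/t1.png",np.vstack([a,np.hstack([cv2.resize(b,(200,150)),cv2.resize(s2,(200,150))])])[:,:,::-1].repeat(1,0))
E
```

```text
t: 6.88
tool_pos: [0.5365, 0.0608, 0.1728]
orientation: [-0.0, 0.999, 0.051, -0.002]
wrist_force: [-6.4, 4.8, -4.9]
grip_width: 0.0107
grip_force: 41.4
t: 7.38
tool_pos: [0.5364, 0.0608, 0.1728]
orientation: [-0.0, 0.999, 0.051, -0.002]
wrist_force: [-6.2, 4.4, -5.4]
grip_width: 0.0108
grip_force: 41.3
```

View pics/t1.png

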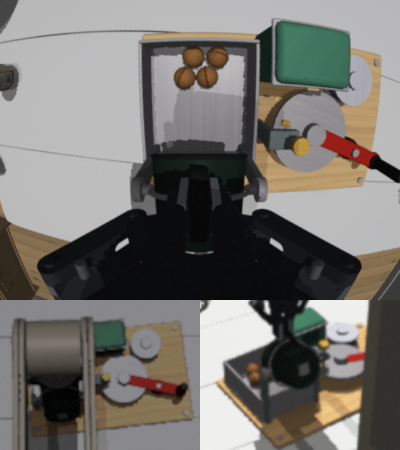

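All four walnuts are at the back of the hopper, at about (200,65) in the composite. Next I'll turn the mug back upright.

```bash
python3 -m creep '0 0 0 -0.94 0 -0.29 1;0 0 0 -0.97 0 -0.15 1;0 0 0 -0.98 0 0 1;0 0 0 -0.97 0 0.14 1;0 0 0 -0.94 0 0.29 1;0 0 0 -0.89 0 0.42 1;0 0 0 -0.81 0 0.55 1;0 0 0 -0.72 0 0.67 1;0 0 0 -0.61 0 0.77 1;0 0 0 -0.49 0 0.85 1';python3 -m creep '0 0 0 -0.36 0 0.91 1;0 0 0 -0.22 0 0.96 1;0 0 0 -0.07 0 0.98 1;0 0 0 0 0 0.1 1;0 0 0 0 0 0 1;0 0 0 0 0 0 1'
```

```text
t: 8.78
tool_pos: [0.4573, 0.0526, 0.1452]
orientation: [-0.0, 0.999, 0.051, 0.003]
wrist_force: [-9.3, 6.1, 18.2]
grip_width: 0.0108
grip_force: 53.3
t: 9.52
tool_pos: [0.4484, 0.0517, 0.1142]
orientation: [-0.0, 0.999, 0.051, -0.0]
wrist_force: [-19.2, 4.0, 20.1]
grip_width: 0.0108
grip_force: 65.7
```

```bash
python3 -m creep '0 0 0 0.1 0 0.2 1;0 0 0 0 0 0 1;0 0 0 0 0 0 1'; python3 -m creep '0 0 0 0 0 0 -1;0 0 0 0 0 0 -1;0 0 0 0 0 0 -1;0 0 0 0 0 0 -1;0 0 0 0 0 0 -1;0 0 0 0 0 0 -1;0 0 0 0 0 0 -1'
```

```text
t: 9.9
tool_pos: [0.4486, 0.0518, 0.1139]
orientation: [-0.0, 0.999, 0.051, -0.001]
wrist_force: [-34.3, 3.4, 41.5]
grip_width: 0.0108
grip_force: 68.3
t: 10.78
tool_pos: [0.4491, 0.0515, 0.1093]
orientation: [-0.0, 0.999, 0.051, -0.0]
wrist_force: [0.1, -0.3, 0.6]
grip_width: 0.0852
grip_force: 0.0
```

```bash
python3 -m creep '0 0 0 0 0 -3 -1;0 0 0 0 0 -4 -1;0 0 0 0 0 -5 -1;0 0 0 0 4 -2 -1;0 0 0 0 4 0 -1;0 0 0 0 4 0 -1;0 0 0 0 4 0 -1;0 0 0 0 4 0 -1;0 0 0 0 4 0 -1;0 0 0 0 2.2 0 -1';python3 -m creep '0 0 0 0 0 0 -1;0 0 0 0 0 0 -1'
python3 - <<'E'
from h import *
s,c=wrist();print(s["t"],s["tool_pos"])
cv2.imwrite("pics/w2.png",c["image"][:,:,::-1]);np.savez("w2.npz",**s,**{"c_"+k:v for k,v in c.items()})
E
```

```text
t: 12.02
tool_pos: [0.4755, -0.2108, 0.2491]
orientation: [-0.0, 0.999, 0.05, -0.0]
wrist_force: [0.2, 0.6, 0.6]
grip_width: 0.0852
grip_force: 0.0
t: 12.28
tool_pos: [0.4756, -0.2082, 0.2492]
orientation: [-0.0, 0.999, 0.051, -0.0]
wrist_force: [-0.0, -0.5, -0.3]
grip_width: 0.0853
grip_force: 0.0
12.275 [ 0.47563638 -0.20821491  0.24918028]
```

View pics/w2.png

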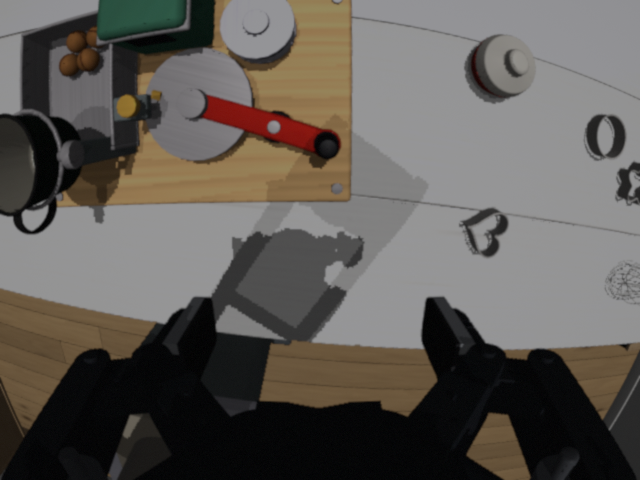

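The post top is at (327,145) and the arm hub at (195,103). The mug is upright, the walnuts are in the hopper, and the timer at (505,65) is well clear.

```bash
sed -e 's/w1.npz/w2.npz/' -e 's/^for n,uv,z in .*/for n,uv,z in [("post",(327,145),.116),("hub",(195,103),.11),("RF",(350,201),.012),("wheel",(257,22),.08),("rollerpin",(273,127),.07)]:/' a.py > b.py; python3 b.py
```

```text
post [ 0.5361 -0.2085] gr [-0.0482 -0.1967] tool [0.0601 0.0065 0.1332]
hub [ 0.5608 -0.1041] gr [-0.0132 -0.0953] tool [ 0.0953 -0.0948  0.1392]
RF [ 0.4747 -0.2416] gr [-0.1126 -0.2234] tool [-0.0043  0.0333  0.2372]
wheel [ 0.6344 -0.1408] gr [ 0.0564 -0.1392] tool [ 0.1648 -0.0508  0.1692]
rollerpin [ 0.5447 -0.1622] gr [-0.035  -0.1514] tool [ 0.0734 -0.0387  0.1792]
```

```bash
python3 -m creep '0 0 0 2 0.2 0 -1;0 0 0 2 0.2 0 -1;0 0 0 2 0.2 0 -1;0 0 0 0 0 4 -1;0 0 0 0 0 4 -1;0 0 0 0 0 4 -1;0 0 0 0 0 3 -1;0 0 0 0 0 1.8 -1;0 0 0 0 0 0 -1;0 0 0 0 0 0 -1' 60;python3 -m creep '0 0 0 0 0 0 1;0 0 0 0 0 0 1;0 0 0 0 0 0 1;0 0 0 0 0 0 1;0 0 0 0 0 0 1;0 0 0 0 0 0 1;0 0 0 0 0 0 1;0 0 0 0 0 0 1'
```

```text
t: 13.58
tool_pos: [0.537, -0.2092, 0.083]
orientation: [0.001, 0.999, 0.051, 0.001]
wrist_force: [0.5, 0.0, 0.2]
grip_width: 0.0852
grip_force: 0.0
t: 14.58
tool_pos: [0.536, -0.2088, 0.0816]
orientation: [-0.0, 0.999, 0.051, 0.0]
wrist_force: [-1.0, 3.1, 4.9]
grip_width: 0.0165
grip_force: 58.8
```

```bash
python3 -m creep '0 0 0 1.01 0.3 0 1;0 0 0 1.03 0.21 0 1;0 0 0 1.05 0.13 0 1;0 0 0 1.05 0.04 0 1;0 0 0 1.05 -0.04 0 1;0 0 0 1.05 -0.13 0 1;0 0 0 1.03 -0.21 0 1;0 0 0 0 0 0 1' 60; python3 -m creep '0 0 0 1.01 -0.3 0 1;0 0 0 0 0 0 1;0 0 0 0 0 0 1'
```

```text
t: 15.58
tool_pos: [0.6078, -0.2057, 0.0814]
orientation: [0.001, 0.999, 0.051, -0.001]
wrist_force: [-8.7, -2.8, 7.5]
grip_width: 0.016
grip_force: 61.1
t: 15.95
tool_pos: [0.6169, -0.2026, 0.0815]
orientation: [0.001, 0.999, 0.05, -0.001]
wrist_force: [-10.1, -5.3, 6.8]
grip_width: 0.0161
grip_force: 60.2
```

```bash
python3 -m creep '0 0 0 0.25 -0.08 0 1;0 0 0 0 0 0 1;0 0 0 0 0 0 1'; python3 -m creep '0 0 0 0.15 -0.05 0 1;0 0 0 0 0 0 1;0 0 0 0 0 0 1'
```

```text
t: 16.32
tool_pos: [0.6189, -0.2018, 0.0815]
orientation: [0.001, 0.999, 0.051, -0.002]
wrist_force: [-11.5, -7.2, 7.3]
grip_width: 0.0162
grip_force: 59.9
t: 16.7
tool_pos: [0.6209, -0.2011, 0.0815]
orientation: [0.001, 0.999, 0.05, -0.001]
wrist_force: [-7.8, -6.1, 6.3]
grip_width: 0.0161
grip_force: 58.9
```

Run:
```python
from h import *
s,c=wrist();print(s["t"],s["tool_pos"],s["wrist_force"],s["grip_width"])
im=c["image"];cv2.imwrite("pics/w3.png",cv2.resize(im[0:330,60:500],(800,600))[:,:,::-1])
```

```text
16.7 [ 0.62086251 -0.2010851   0.08152094] [-7.75480782 -6.08741366  6.27771921] 0.016146407708099754
```

View pics/w3.png

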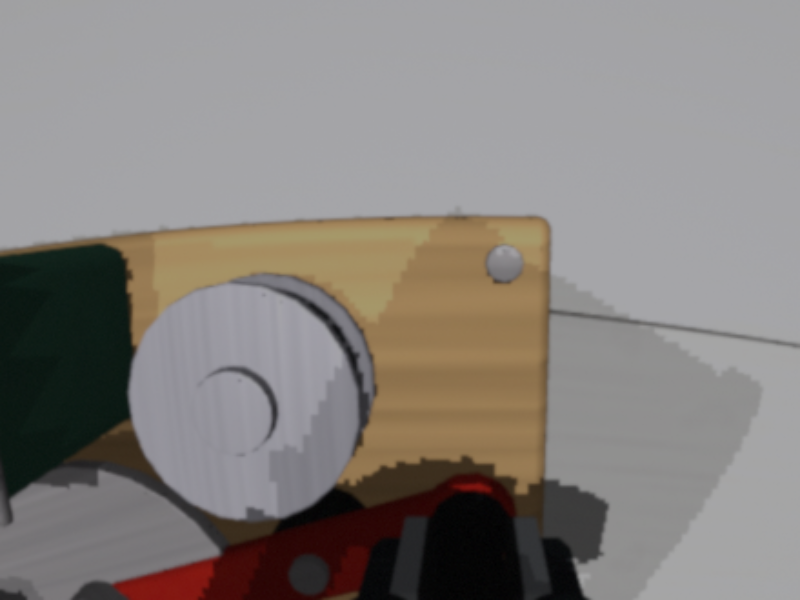

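The post is still between the fingers, and the black roller at (330,510) meets the wheel's edge. I'll push further to confirm the stop by force.

```bash
python3 -m creep '0 0 0 0.2 -0.07 0 1;0 0 0 0 0 0 1;0 0 0 0 0 0 1' 90; python3 -m creep '0 0 0 0.2 -0.07 0 1;0 0 0 0 0 0 1;0 0 0 0 0 0 1'
```

```text
t: 17.12
tool_pos: [0.6226, -0.2004, 0.0815]
orientation: [0.001, 0.999, 0.05, -0.001]
wrist_force: [-10.0, -6.8, 8.1]
grip_width: 0.0154
grip_force: 87.8
t: 17.5
tool_pos: [0.6241, -0.1997, 0.0815]
orientation: [0.002, 0.999, 0.05, -0.002]
wrist_force: [-11.7, -8.5, 8.4]
grip_width: 0.0155
grip_force: 87.8
```

Run:
```python
from h import *
s,c=wrist();im=c["image"]
yaw=.1005;R=np.array([[np.cos(yaw),-np.sin(yaw)],[np.sin(yaw),np.cos(yaw)]]);o=np.array([.5643,-.0080]);pv=np.array([-.0067,-.0735])
def q(s,c,uv,z):
    g=R.T@(wray(s,c,uv,z)[:2]-o)-pv; return g.round(4),round(float(np.arctan2(g[0],-g[1])+.325),3)
# rear edge of red arm: line fit
hsv=cv2.cvtColor(im,cv2.COLOR_RGB2HSV);m=(((hsv[...,0]<8)|(hsv[...,0]>172))&(hsv[...,1]>170)&(hsv[...,2]>30)).astype(np.uint8)
m[:200]=0
n,l,st,ce=cv2.connectedComponentsWithStats(m);print(st[1:][st[1:,4]>60])
d=np.load("w2.npz");s2={k:d[k] for k in("orientation","tool_pos")};c2={k[2:]:d[k] for k in d.files if k[:2]=="c_"}
for z in(.05,.06,.07): print(z,"rest pin",q(s2,c2,(273,127),z))
crop=im[200:400,100:400];cv2.imwrite("pics/w4.png",cv2.convertScaleAbs(cv2.resize(crop,(798,532)),alpha=2)[:,:,::-1]);np.savez("w4.npz",**s,**{"c_"+k:v for k,v in c.items()})
```

```text
[[ 539  205   47   74  843]
 [ 125  260  219   94 5415]]
0.05 rest pin (array([-0.0285, -0.0755]), -0.036)
0.06 rest pin (array([-0.0284, -0.0767]), -0.029)
0.07 rest pin (array([-0.0283, -0.0779]), -0.023)
```

View pics/w4.png

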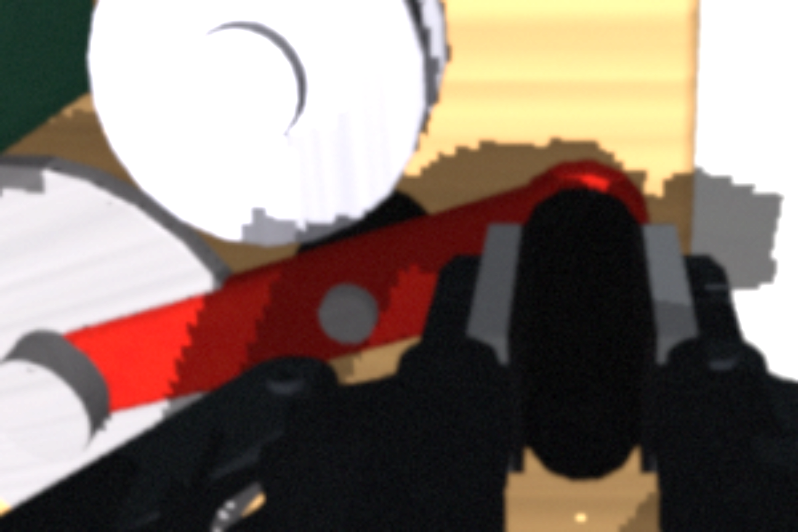

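The pin is at about (348,313) in the crop, the hub is at left and the post is held between the pads.

Run:
```python
from h import *
yaw=.1005;R=np.array([[np.cos(yaw),-np.sin(yaw)],[np.sin(yaw),np.cos(yaw)]]);o=np.array([.5643,-.0080]);pv=np.array([-.0067,-.0735])
d=np.load("w4.npz");s={k:d[k] for k in("orientation","tool_pos")};c={k[2:]:d[k] for k in d.files if k[:2]=="c_"}
for z in(.05,.06,.07):
    g=R.T@(wray(s,c,(100+348/2.66,200+313/2.66),z)[:2]-o)-pv;print(z,g,np.hypot(*g),np.arctan2(g[0],-g[1])+.325)
print("tcp",R.T@(s["tool_pos"][:2]-o)-pv)
# post top centre (crop 582,425)
for z in (.116,):
    g=R.T@(wray(s,c,(100+582/2.66,200+425/2.66),z)[:2]-o)-pv;print("top",g,np.arctan2(g[0],-g[1])+.325)
```

```text
0.05 [ 0.02188446 -0.07572768] 0.07882646141409744 0.6063245470431395
0.06 [ 0.02776565 -0.07845076] 0.08321930365727943 0.6651668134312567
0.07 [ 0.03364684 -0.08117383] 0.08787093401550496 0.7179465463205719
tcp [ 0.04691363 -0.12325296]
top [ 0.043739  -0.1234867] 0.6654116348350259
```

```bash
python3 -m creep '0 0 0 0.2 -0.06 0 1;0 0 0 0 0 0 1;0 0 0 0 0 0 1;0 0 0 0 0 0 1' 90; python3 -m creep '0 0 0 0 0 0 1;0 0 0 0 0 0 1;0 0 0 0 0 0 1;0 0 0 0 0 0 1;0 0 0 0 0 0 1;0 0 0 0 0 0 1;0 0 0 0 0 0 1;0 0 0 0 0 0 1'
```

```text
t: 18.05
tool_pos: [0.6243, -0.1996, 0.0814]
orientation: [0.002, 0.999, 0.05, -0.004]
wrist_force: [-21.7, -10.4, 12.4]
grip_width: 0.0155
grip_force: 88.1
t: 19.05
tool_pos: [0.6243, -0.1996, 0.0814]
orientation: [0.002, 0.999, 0.05, -0.004]
wrist_force: [-21.8, -9.3, 13.7]
grip_width: 0.0154
grip_force: 88.1
```

The tool is now blocked and the force has jumped by 10 N, so the arm is hard against its stop and holding steady.

```bash
python3 -c "from station import robot;print(robot.job_done())"
```

```text
the job is handed in; nothing more can be done
None
```

All four walnuts are in the hopper, the mug is upright again, and the fingers are still holding the tensioner post against its stop with the roller on the drive wheel; I handed the job in at about 19 s (I never looked at the pawl, so the click is inferred from the arm angle).

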